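Lay out a breakfast order on the tray

ROBOT

A 7-joint arm with a two-finger parallel gripper is mounted at the origin on a cart in front of the work surface, level with it; the furniture and walls round the work are solid. World frame = base frame: x ahead of the robot, y to its left, z up, the work surface at z = 0. Lengths are in mm, angles in rad, forces in N, time in s.
With the tool pointing down it reaches from about 400 to 875 mm from the base axis. Payload 4.4 kg.
Tool frame: the origin (TCP) lies midway between the tips of the shut fingers; the grasp point (between the pads) lies ctrl.grip_depth behind it (ctrl.grip_depth is the distance from the TCP to the grasp point, in mm); z points along the fingers, y is the line along which they close (so a half turn about z gives the same grasp; the last joint's range is limited). The gripper opens to 85 mm and grips with 20 to 120 N. Pads are 22 mm wide; open, the fingers measure 114 mm over their backs; the gripper's body (76 mm by 85 mm) begins 54 mm behind the grasp point. The pads swing forward as they close: fully open they stand 13 mm farther back than shut.
Start: joints at [-0.066, 0.628, 0.038, 1.517, -0.027, 0.996, -0.02], TCP at [650.014, 0.029, 192.613] pointing down, gripper open.
Joint ranges: [-3.06, 3.06], [-0.37, 2.12], [-1.25, 1.32], [0.18, 2.47], [-1.1, 4.24], [0.23, 1.98], [-2.94, 2.94]. Speed limits (rad/s): [2.57, 2.57, 3.14, 3.14, 3.14, 3.14, 3.14].

INTERFACE

Orientations are given as [roll, pitch, yaw] about the fixed x, y, z axes, in that order (R = Rz(yaw) Ry(pitch) Rx(roll)).
In Python, from cell import ctrl gives the robot as it stands.
- The arm moves only by the tool carry_out, never from a script. Its argument "deltas" is one flat list of numbers, 7 for each row, row after row: the turn, a rotation vector about the tool's x, y, z in degrees, then the shift along the tool's x, y, z in m, then the closure, from -1 (fully open) to 1 (shut). In form: [wx, wy, wz, dx, dy, dz, claw, wx, wy, wz, dx, dy, dz, claw, ...]. A call has 1 to 12 rows; each row shifts and turns the commanded pose from where the row before left it, along the tool's axes as they then stand; what a row does not reach is not made up. A row lasts 1/8 s, in which the tool goes at most 62.5 mm and 10.7 degrees, less where a joint would pass 70% of its speed; a pose out of reach is approached as far as the arm can. A call with a gripper value outside its range is refused whole. The fingers move at their own pace and stop on an object; the grip force is fixed at half the most. Time passes only in rows, so rows that do not move let the fingers close. It gives the time, the measured TCP pose, the force, the opening and the grip force at its end, in the units of the state.
- ctrl.read_state(): the state, without advancing time (a new reading comes with each control period).
- ctrl.get_image(name): name is "scene" or "side" or "wrist"; returns the picture (420x560x3 uint8, red, green, blue); there is no depth.
- ctrl.calibration(name): a dict with "mtx" (3x3 intrinsics, pixels), "R" (3x3) and "t" (3): a world point X has camera coordinates R X + t. Camera axes: x right, y down, z forward; pixel columns grow to the right and rows downward; lengths in mm; the calibration is good to about 2 mm. A picture is of the moment at which its call begins: read the wrist's pose just before it. calibration takes no time and is no camera call; for the wrist camera it gives the pose at the moment of the call.
- ctrl.finish_job(): hands the job in; it is judged then, once.
The state is a dict: "clock": time; "qpos": joint angles; "qd": joint speeds; "tau": joint torques, N m; "eef_pos": TCP position; "tool_rot": TCP orientation; "force": force on the tool from outside, world axes, zero at the start; "torque": the same for the moment, N m; "width": finger opening in mm; "gripper_force": force on a finger pad.
Only numpy, scipy, OpenCV 4.12 (cv2) and the standard library are available. Lean on these libraries where they do the work, as an engineer would, in place of code of your own. Each camera call takes 0.05 s, during which the arm holds its last target. There are 200 camera calls.

TASK

Lay out the breakfast order on the metal tray: stand the coffee cup in the middle of the cork coaster, put the sugared ring cookie on the paper doily next to the cup and the croissant on the doily beyond it, so that the cookie lies between cup and croissant, and lay the butter biscuit flat on top of the ring cookie. Centre each piece on its place, keep the cup upright, and leave the two small price cards at the front where they are.

Things in the scene. Friction and masses are not known exactly. Their poses are not given: they have to be found in the camera images.
- cup: White porcelain cup of black coffee, without handle or saucer, 61 mm high, 73 mm across at the rim, 66 mm at half height and 46 mm at the foot; origin at the centre of its underside, z up. Starts on the counter top (z = 0).
- croissant: Golden ridged butter croissant, 55 mm wide (its x), 86 mm long (its y), 41 mm high, highest in the middle; origin at the centre of its underside, z up. Starts on the counter top (z = 0); grasp it across its width.
- ring_cookie: Round sugared ring cookie, pale brown, with a small dimple in the middle of its top, 60 to 63 mm across, 23 mm thick, nearly flat top; origin at the centre of its underside, z up. Starts on the counter top (z = 0).
- biscuit: Small plain oval butter biscuit, pale brown, 32 mm wide (its x), 48 mm long (its y), 14 mm thick; origin at the centre of its underside, z up. Starts on the counter top (z = 0).
- coaster: Round brown cork coaster, 84 mm across, 4 mm thick, fixed to the tray floor at one end of the row of three places (left or right end, it varies); origin at the centre of its underside, z up.
- doily_a: One of two like white scalloped paper doilies, 88 mm across, 2 mm thick, fixed to the tray floor; one lies next to the coaster in the middle of the row (about 95 mm from it), the other at the far end (about 190 mm from it), and either may be which; origin at the centre of its underside, z up.
- doily_b: One of two like white scalloped paper doilies, 88 mm across, 2 mm thick, fixed to the tray floor; one lies next to the coaster in the middle of the row (about 95 mm from it), the other at the far end (about 190 mm from it), and either may be which; origin at the centre of its underside, z up.
- croissant_tray: Shallow grey metal baking tray, fixed, 204 mm deep (its x, away from the robot) and 300 mm wide (its y, along the row of places), floor 3 mm thick, with a thin upright rim whose top is 26 mm above the counter; origin at the centre of its underside. Food domes 230 mm high stand 80 mm or more left of and behind the left things, a 24 mm bread board at the right.
- price_card_left: Bystander: small white price card, 58 mm high, in a beech foot 22 mm by 70 mm, the left one (seen from the robot) of two standing near the counter's front edge; origin at the centre of its underside. Leave it alone.
- price_card_right: Bystander: small white price card, 58 mm high, in a beech foot 22 mm by 70 mm, the right one (seen from the robot) of two standing near the counter's front edge; origin at the centre of its underside. Leave it alone.
Things that resemble listed ones, but are neither listed nor needed, are in the scene too. Leave any green look-alike of the croissant alone.

How it is judged (in metres and radians):
At the end, for the whole second after the job is handed in: Cup upright within 12 mm of the coaster's centre; ring cookie flat within 13 mm of the centre of the doily next to it; croissant right way up within 15 mm of the other doily's centre; biscuit flat on the cookie, centres within 13 mm; all released and at rest (horizontal distance between cup and coaster below 0.012 m and angle between cup's own z axis and vertical below 0.12 rad and height (world z) of each of cup, croissant below 0.016 m and ((horizontal distance between doily_a and coaster below 0.14 m and horizontal distance between ring_cookie and doily_a below 0.013 m and horizontal distance between croissant and doily_b below 0.015 m) or (horizontal distance between doily_b and coaster below 0.14 m and horizontal distance between ring_cookie and doily_b below 0.013 m and horizontal distance between croissant and doily_a below 0.015 m)) and angle between ring_cookie's own z axis and vertical below 0.2 rad and height (world z) of ring_cookie below 0.014 m and angle between each of croissant, biscuit's own z axis and vertical below 0.35 rad and horizontal distance between biscuit and ring_cookie below 0.013 m and z of biscuit in the frame of ring_cookie between 0.015 and 0.032 m and linear speed of each of cup, croissant, ring_cookie, biscuit below 0.02 m/s); the robot touches nothing.
It fails at once if the coffee cup is tipped by more than about 30 degrees (angle between cup's own z axis and vertical above 0.52 rad).
It fails at once if the left price card is moved by more than 25 mm or knocked over (distance of price_card_left from where it was at the start of the episode above 0.025 m or angle between price_card_left's own z axis and vertical above 0.5 rad).
It fails at once if the right price card is moved by more than 25 mm or knocked over (distance of price_card_right from where it was at the start of the episode above 0.025 m or angle between price_card_right's own z axis and vertical above 0.5 rad).
It also fails if it takes over 104 s, if anything falls off the work surface, if the arm or the gripper's body presses on something with over 40 N, if the wrist force passes 120 N, or if a joint passes its speed limit or range.

## Working session

There is one attempt and no reset: what is moved stays moved. The work goes in short steps, Python scripts to look and compute and a tool call to move; the robot and the scene stay as the last step left them, time stands still between calls to the robot, and variables do not carry over. Pictures are saved under pics/ and viewed, at most 14 in all, crops included, and the job is handed in when it is done.

Besides the shell and the picture viewer there is one more tool, called after "Request:" by a JSON object that holds its "fn" and its "kwargs". carry_out: Moves the arm, as the interface text tells. Its arguments: {"type":"object","properties":{"deltas":{"type":"array"}},"required":["deltas"]}

```bash
mkdir -p pics; ls; python3 - <<'E'
from cell import ctrl
import cv2
for n in ("scene","side","wrist"):
    im=ctrl.get_image(n); cv2.imwrite(f"pics/{n}0.png",im[:,:,::-1])
    c=ctrl.calibration(n); print(n,c)
print(ctrl.read_state(),ctrl.grip_depth)
E
```

```text
pics
scene {'mtx': array([[532.14572185,   0.        , 282.77654043],
       [  0.        , 532.14572185, 214.10635805],
       [  0.        ,   0.        ,   1.        ]]), 'R': array([[-0.54961467, -0.83541005, -0.00370912],
       [-0.50110133,  0.33321957, -0.79866274],
       [ 0.66844683, -0.43709812, -0.60176745]]), 't': array([ 477.61707832,  208.04742897, 1402.67676499])}
side {'mtx': array([[381.55833757,   0.        , 285.52639496],
       [  0.        , 381.55833757, 205.94986815],
       [  0.        ,   0.        ,   1.        ]]), 'R': array([[ 0.81936147, -0.57283741,  0.02245192],
       [-0.31897671, -0.48809229, -0.81241601],
       [ 0.47634089,  0.65850073, -0.58264581]]), 't': array([-271.82580779,  305.22886918, 1093.45436557])}
wrist {'mtx': array([[293.60037295,   0.        , 287.00113649],
       [  0.        , 293.60037295, 207.84157501],
       [  0.        ,   0.        ,   1.        ]]), 'R': array([[ 9.99998707e-01,  7.94380869e-04, -1.39803734e-03],
       [ 1.18688412e-03, -9.51236617e-01,  3.08459868e-01],
       [-1.08482969e-03, -3.08461128e-01, -9.51236330e-01]]), 't': array([-649.65150727,  -39.49633552,  381.00992348])}
{'clock': 0.15, 'qpos': array([-0.06576688,  0.62913627,  0.03845206,  1.51810927, -0.02699585,
        0.99625795, -0.019987  ]), 'qd': array([-0.0001562 , -0.00313003,  0.00032223, -0.00311137, -0.00054819,
        0.00049321,  0.00110416]), 'tau': array([ 2.19518879e-03, -5.63800478e+01,  1.22790758e+00, -1.93650573e+01,
        1.11919764e-02,  7.40401709e-03, -1.44664841e-05]), 'eef_pos': array([6.49501369e+02, 8.44935809e-03, 1.91908018e+02]), 'tool_rot': array([-3.14019975e+00,  1.09679732e-05,  1.57077615e+00]), 'force': array([-0.35180295, -0.19519413,  0.19886111]), 'torque': array([-0.02975263,  0.01407819,  0.00363421]), 'gripper_force': 0.0, 'width': 85.57955867385839} 18.700000000000003
```

View pictures.

View pics/scene0.png

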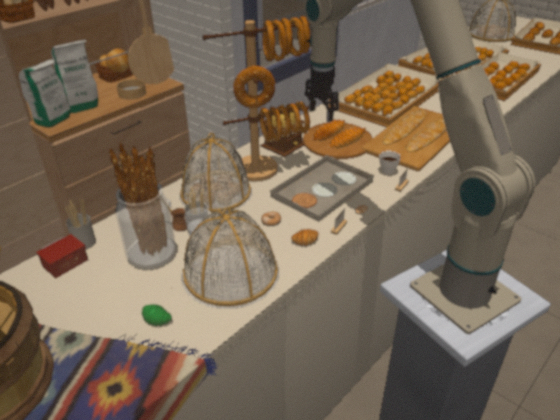

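View pics/side0.png

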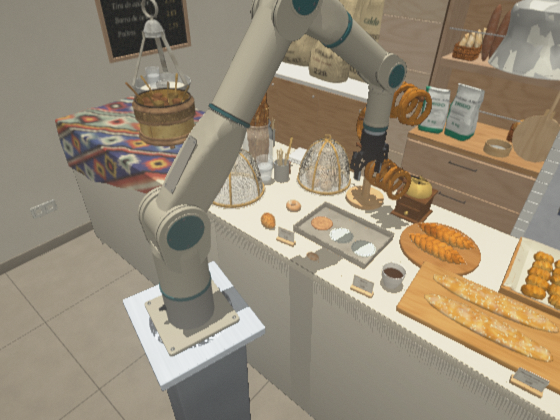

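View pics/wrist0.png

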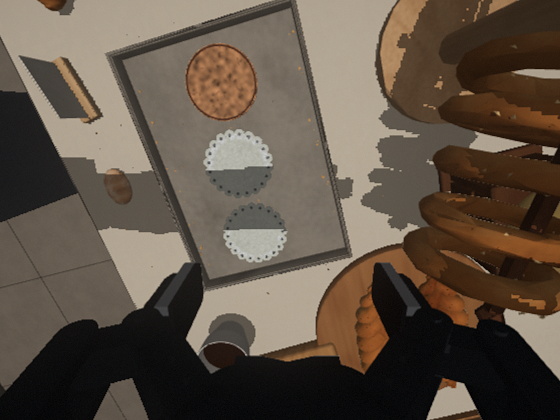

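```bash
cat > h.py <<'E'
import numpy as np, cv2
from cell import ctrl
def p2w(c,u,v,z):
    d=c["R"].T@np.linalg.inv(c["mtx"])@[u,v,1]; o=-c["R"].T@c["t"]
    return (o+d*(z-o[2])/d[2]).round(1)
def w2p(c,X):
    q=c["mtx"]@(c["R"]@np.array(X,float)+c["t"]); return (q[:2]/q[2]).round(1)
def snap(n,f,crop=None,s=1):
    c=ctrl.calibration(n); im=ctrl.get_image(n)[:,:,::-1]
    cv2.imwrite(f"pics/{f}_full.png",im)
    if crop: x0,y0,x1,y1=crop; im=im[y0:y1,x0:x1]
    if s!=1: im=cv2.resize(im,None,fx=s,fy=s,interpolation=cv2.INTER_CUBIC)
    cv2.imwrite(f"pics/{f}.png",im); np.savez(f"pics/{f}.npz",**c); return c
E
python3 - <<'E'
from h import *
c=ctrl.calibration("wrist"); print(-c["R"].T@c["t"])
for n,u,v,z in [("coaster",221,82,7),("mid",238,163,5),("far",255,233,5),("bisc",118,186,10),("cuprim",225,350,61),("cardL",82,92,10),("trayTL",108,55,26),("trayBL",205,288,26),("TR",298,2,26),("BR",350,256,26)]: print(n,p2w(c,u,v,z))
s=ctrl.calibration("scene");t=ctrl.calibration("side")
for n,a,b,z in [("ring",(270,217),(293,205),12),("croi",(305,237),(268,220),18),("cup",(389,162),(392,277),35),("bisc",(0,0),(313,257),7),("cardR",(402,180),(362,285),20),("cardL",(339,222),(286,236),20)]: print(n,p2w(s,*a,z),p2w(t,*b,z))
E
```

```text
[650.11087586  80.472461   373.70527867]
coaster [573.5 114.    7. ]
mid [588.   20.1   5. ]
far [606.3 -75.1   5. ]
bisc [434.6  -8.5  10. ]
cuprim [ 567.5 -219.6   61. ]
cardL [412.7 103.   10. ]
trayTL [458.8 138.8  26. ]
trayBL [ 537.7 -147.6   26. ]
TR [660.7 187.2  26. ]
BR [732.6 -98.7  26. ]
ring [549.4 257.6  12. ] [546.6 255.9  12. ]
croi [403.9 227.8  18. ] [406.8 222.2  18. ]
cup [ 561.8 -243.3   35. ] [ 558.8 -247.    35. ]
bisc [3623.5  483.6    7. ] [430.8 -19.2   7. ]
cardR [ 468.  -218.7   20. ] [ 469.7 -210.3   20. ]
cardL [403.3 102.   20. ] [408.5 107.7  20. ]
```

Request:
{"fn": "carry_out", "kwargs": {"deltas": [0,0,0,0.03,-0.025,-0.01,-1,0,0,0,0.03,-0.025,-0.01,-1,0,0,0,0.03,-0.025,-0.01,-1,0,0,0,0.03,-0.025,-0.01,-1,0,0,0,0.03,-0.025,-0.01,-1,0,0,0,0.0,-0.025,-0.01,-1,0,0,0,0,0,0,-1,0,0,0,0,0,0,-1]}}

```text
clock: 1.15
eef_pos: [500.8, 149.5, 252.5]
tool_rot: [3.141, 0.0, 1.57]
force: [0.2, 0.4, -0.5]
width: 85.6
gripper_force: 0.0
```

```bash
python3 - <<'E'
from h import *
s=ctrl.read_state(); print(s["eef_pos"],s["tool_rot"])
c=snap("wrist","w1",(0,0,560,420),1.4); print(-c["R"].T@c["t"])
E
```

```text
[500.81003469 149.54716457 252.47445903] [3.14087673e+00 2.08089593e-04 1.56994675e+00]
[501.13770866 230.03076597 434.25810998]
```

View pics/w1.png

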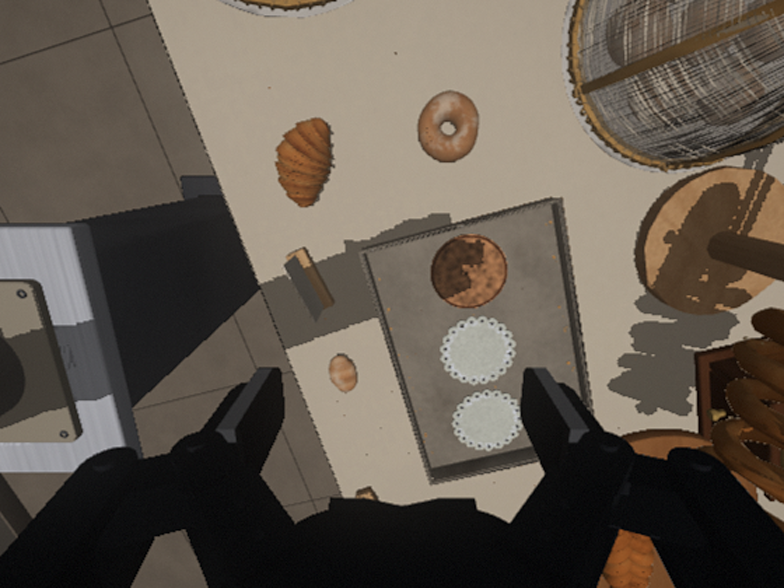

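```bash
cat >> h.py <<'E'
def seg(im,roi):
    x0,y0,x1,y1=roi; a=cv2.cvtColor(im[y0:y1,x0:x1],cv2.COLOR_BGR2LAB).astype(float)
    b=np.concatenate([a[0],a[-1],a[:,0],a[:,-1]]); d=np.linalg.norm((a-np.median(b,0)),axis=2)
    d=np.clip(d*2,0,255).astype(np.uint8); _,m=cv2.threshold(d,0,255,cv2.THRESH_OTSU)
    k=max(cv2.findContours(m,cv2.RETR_EXTERNAL,cv2.CHAIN_APPROX_NONE)[0],key=cv2.contourArea)
    return cv2.convexHull(k).reshape(-1,2)+[x0,y0]
def fit(im,c,roi,z):
    h=seg(im,roi); w=np.array([p2w(c,u,v,z)[:2] for u,v in h],np.float32)
    r=cv2.minAreaRect(w); return np.round(r[0],1),np.round(r[1],1),round(r[2],1),len(h)
E
python3 - <<'E'
from h import *
c=dict(np.load("pics/w1.npz")); im=cv2.imread("pics/w1_full.png")
R=dict(croi=(190,78,246,154,15),ring=(290,58,350,122,14),coaster=(300,160,370,225,7),mid=(308,220,376,278,5),far=(318,275,373,325,5),bisc=(228,247,262,285,8))
for n,(a,b,d,e,z) in R.items(): print(n,*fit(im,c,(a,b,d,e),z))
for n,u,v,z in [("coaster",469,271,7),("mid",478,350,5),("far",488,420,5),("bisc",343,372,8),("croi",305,162,15),("ring",448.5,126.5,14),("TL",362,249,26),("BL",432,482,26),("TR",560,199,26)]: print(n,p2w(c,u/1.4,v/1.4,z))
E
```

```text
croi [406.8 224.9] [56.3 81.9] 0.2 22
ring [544.9 258.4] [57.4 63.2] 0.4 27
coaster [573.2 113. ] [80.6 79.6] -0.0 28
mid [588.5  18. ] [85.8 85.9] 42.6 25
far [604.9 -75.4] [83.8 86.7] 5.0 20
bisc [432.9  -8.4] [51.4 32.7] 87.9 17
coaster [573.8 114.    7. ]
mid [589.2  19.3   5. ]
far [606.8 -75.1   5. ]
bisc [433.   -7.5   8. ]
croi [407.3 226.   15. ]
ring [545.9 258.2  14. ]
TL [461.2 142.2  26. ]
BL [ 538.6 -149.4   26. ]
TR [655.5 191.7  26. ]
```

Request:
{"fn": "carry_out", "kwargs": {"deltas": [0,0,0,0.025,-0.031,0,-1,0,0,0,0.025,-0.031,0,-1,0,0,0,0.0255,-0.032,0,-1,0,0,4,0,0,0.04,-1,0,0,4,0,0,0.05,-1,0,0,0,0,0,0.05,-1,0,0,0,0,0,0.05,-1,0,0,0,0,0,0.035,-1,0,0,0,0,0,0.015,-1,0,0,0,0,0,0.01,-1,0,0,0,0,0,0,-1]}}

```text
clock: 2.58
eef_pos: [406.5, 225.6, 2.7]
tool_rot: [3.141, -0.0, 1.431]
force: [0.4, -0.1, 0.8]
width: 85.5
gripper_force: 0.0
```

```bash
python3 - <<'E'
from h import *
snap("wrist","w2",(80,40,480,340),2)
E
```

```text
(no output)
```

View pics/w2.png

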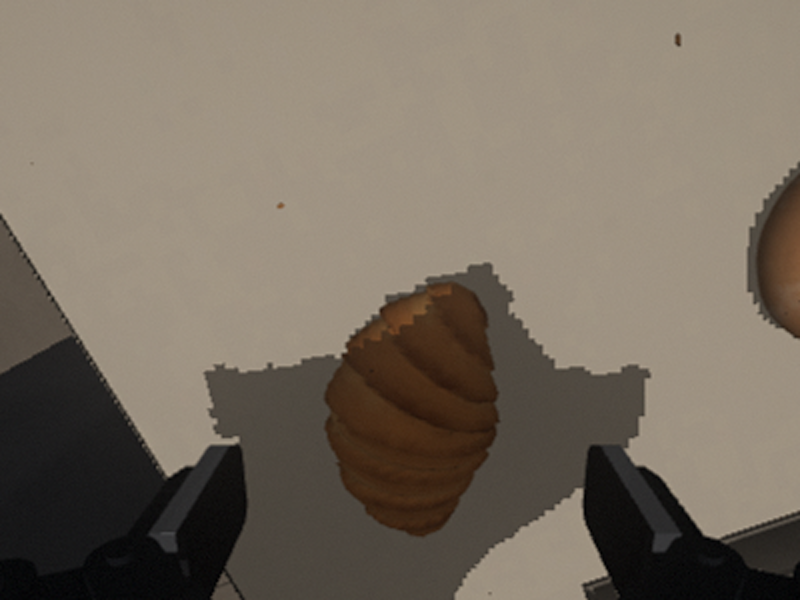

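```bash
python3 - <<'E'
from h import *
c=dict(np.load("pics/w2.npz")); im=cv2.imread("pics/w2_full.png")
s=ctrl.read_state()
for z in (5,20,30): print(z,(w2p(c,[*s["eef_pos"][:2],z])-[80,40])*2)
for u,v in [(412,410),(412,535),(450,283),(327,410),(497,405)]: print(p2w(c,u/2+80,v/2+40,18))
E
```

```text
5 [413.8 398.6]
20 [413.8 418.6]
30 [413.8 433.8]
[406.4 227.8  18. ]
[400.  182.4  18. ]
[423.  266.2  18. ]
[380.3 231.5  18. ]
[432.8 225.9  18. ]
```

Request:
{"fn": "carry_out", "kwargs": {"deltas": [0,0,6,0,0,0.001,-1,0,0,0,0,0,0,1,0,0,0,0,0,0,1,0,0,0,0,0,0,1,0,0,0,0,0,0,1,0,0,0,0,0,0,1,0,0,0,0,0,0,1,0,0,0,0,0,0,1]}}

```text
clock: 3.62
eef_pos: [406.4, 225.7, 1.8]
tool_rot: [3.141, -0.001, 1.326]
force: [0.2, 0.4, 4.4]
width: 0.3
gripper_force: 2.6
```

```bash
python3 - <<'E'
from h import *
snap("wrist","w3",(80,40,480,340),1.5)
E
```

```text
(no output)
```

View pics/w3.png

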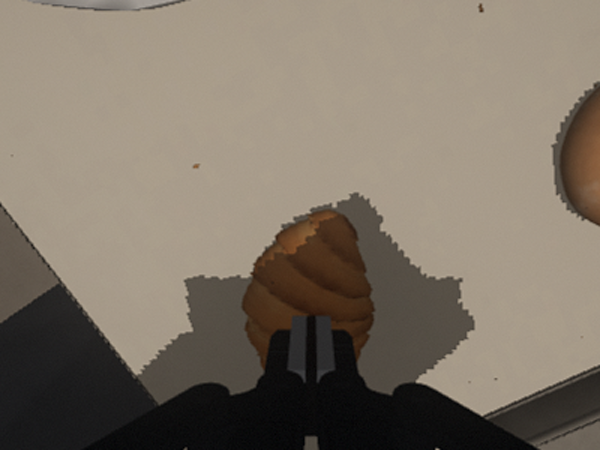

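```bash
python3 - <<'E'
from h import *
s=ctrl.read_state();print(s["eef_pos"])
c=snap("side","s3",(210,150,350,255),5)
d=snap("scene","s3b",(250,150,370,270),5)
for z in (2,20,42): print(z,(w2p(c,[*s["eef_pos"][:2],z])-[210,150])*5,(w2p(d,[*s["eef_pos"][:2],z])-[250,150])*5)
E
```

```text
[406.38028116 225.7270237    1.80152613]
2 [287.  364.5] [275.  452.5]
20 [287.  345.5] [275.5 429. ]
42 [287. 322.] [276.5 399.5]
```

View pics/s3.png

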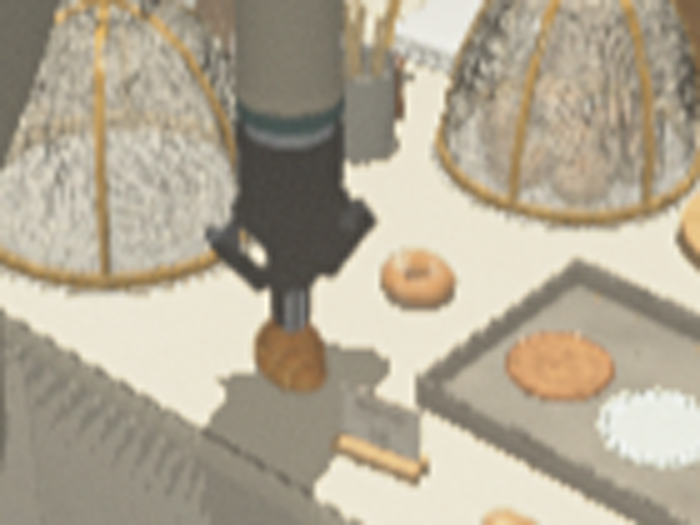

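Request:
{"fn": "carry_out", "kwargs": {"deltas": [0,0,0,0,0,-0.01,-1,0,0,0,0,0,0,-1,0,0,0,0,0,0,-1,0,0,0,0,0,0,-1,0,0,0,0,0,0,-1,0,0,0,0,0,0,-1,0,0,0,0,0,0.02,-1,0,0,0,0,0,0.015,-1,0,0,0,0,0,0.01,-1,0,0,0,0,0,0,-1]}}

```text
clock: 5.03
eef_pos: [405.4, 225.4, -27.0]
tool_rot: [-3.13, 0.012, 1.325]
force: [-0.2, -0.2, -0.1]
width: 85.7
gripper_force: 0.0
```

```bash
python3 - <<'E'
from h import *
s=ctrl.read_state();print(s["eef_pos"],s["qpos"].round(3),s["tau"].round(1),s["tool_rot"])
c=snap("wrist","w4",(80,40,480,340),1.5)
E
```

```text
[405.36107151 225.40329407 -27.02481142] [-0.688  0.787  0.179  2.164 -0.537  0.25  -0.281] [ -0.5 -47.9   3.6  -4.5  -1.    0.1   1.1] [-3.12995525  0.01161824  1.32496874]
```

View pics/w4.png

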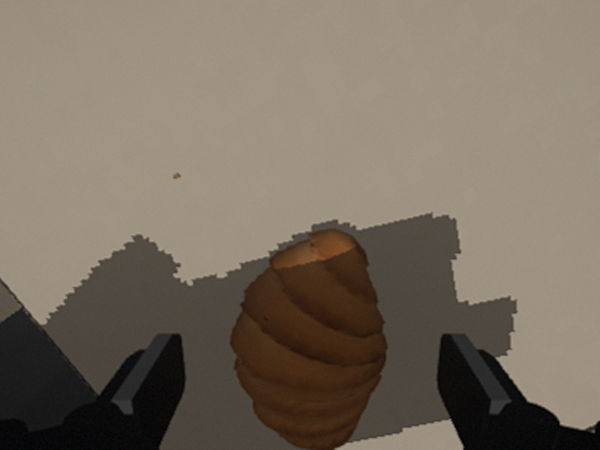

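Request:
{"fn": "carry_out", "kwargs": {"deltas": [2.3,-2,0,0,0,0,-1,2.3,-2,0,0,0,0.004,-1,1,-1,0,0,0,0.004,-1,0,0,0,0,0,0,-1]}}

```text
clock: 5.58
eef_pos: [405.1, 225.1, -34.7]
tool_rot: [-3.032, 0.097, 1.331]
force: [-0.1, -0.4, 0.2]
width: 85.5
gripper_force: 0.0
```

```bash
python3 - <<'E'
from h import *
s=ctrl.read_state();print(s["eef_pos"],s["qpos"].round(3),s["tool_rot"],s["force"])
E
```

```text
[405.12803486 225.08846777 -34.68683529] [-0.74   0.848  0.278  2.033 -0.484  0.477 -0.329] [-3.0321284   0.09735694  1.33132363] [-0.10869191 -0.39607915  0.23419791]
```

Request:
{"fn": "carry_out", "kwargs": {"deltas": [0,0,0,0,0,0,1,0,0,0,0,0,0,1,0,0,0,0,0,0,1,0,0,0,0,0,0,1,0,0,0,0,0,0,1,0,0,0,0,0,0,1]}}

```text
clock: 6.32
eef_pos: [404.6, 225.0, -33.5]
tool_rot: [-3.031, 0.097, 1.331]
force: [-1.4, -0.3, 9.1]
width: 50.9
gripper_force: 60.9
```

Request:
{"fn": "carry_out", "kwargs": {"deltas": [0,0,0,0,0,-0.01,1,0,0,0,0,0,-0.025,1,0,0,0,0,0,-0.04,1,0,0,0,0,0,-0.04,1,-2,2,-3,0,0,0,1,-2,2,-3,0,0,0,1,-1.6,1,-4,0,0,0,1,0,0,-4,0,0,0,1,0,0,0,0,0,0,1]}}

```text
clock: 7.45
eef_pos: [420.1, 232.9, 79.9]
tool_rot: [-3.124, -0.002, 1.568]
force: [0.3, 0.7, -0.9]
width: 50.6
gripper_force: 62.5
```

```bash
cat >> h.py <<'E'
from scipy.spatial.transform import Rotation as Ro
def go(x,y,z):
    s=ctrl.read_state(); R=Ro.from_euler("xyz",s["tool_rot"]).as_matrix()
    z0=Ro.from_matrix(R)
    w=R.T@(np.cross(R[:,2],[0,0,-1])); 
    print("pos",s["eef_pos"].round(1),"yaw",round(np.degrees(s["tool_rot"][2]),1),"untilt",np.degrees(w).round(1),"tool delta mm",(R.T@(np.array([x,y,z])-s["eef_pos"])).round(1),"w",round(s["width"],1),"f",s["force"].round(1))
E
python3 - <<'E'
from h import *
go(606,-75.2,80)
E
```

```text
pos [420.1 232.9  79.9] yaw 89.8 untilt [-1.  -0.1  0. ] tool delta mm [-307.6  186.7   -4.1] w 50.6 f [ 0.3  0.7 -0.9]
```

Request:
{"fn": "carry_out", "kwargs": {"deltas": [0,0,0,-0.044,0.026,0,1,0,0,0,-0.044,0.026,0,1,0,0,0,-0.044,0.026,0,1,0,0,0,-0.044,0.026,0,1,0,0,0,-0.044,0.026,0,1,0,0,0,-0.044,0.026,0,1,0,0,0,-0.044,0.025,0,1,2.8,-2.5,0,0,0,0,1,2.8,-2.5,0,0,0,0,1,0,0,0,0,0,0,1,0,0,0,0,0,0,1]}}

```text
clock: 8.82
eef_pos: [599.8, -75.6, 75.5]
tool_rot: [-3.025, 0.085, 1.574]
force: [-0.7, -0.0, -0.1]
width: 50.6
gripper_force: 62.5
```

```bash
python3 - <<'E'
from h import *
go(600.5,-75.5,-10)
c=snap("wrist","w5",(80,40,480,340),1.5)
for p in [(606,-75.2,5),(588.7,19.2,5)]: print((w2p(c,p)-[80,40])*1.5)
E
```

```text
pos [599.8 -75.6  75.5] yaw 90.2 untilt [-6.6  4.9  0. ] tool delta mm [ 7.4 10.6 84.5] w 50.6 f [-0.7 -0.  -0.1]
[333.9  239.85]
[303.15  67.8 ]
```

View pics/w5.png

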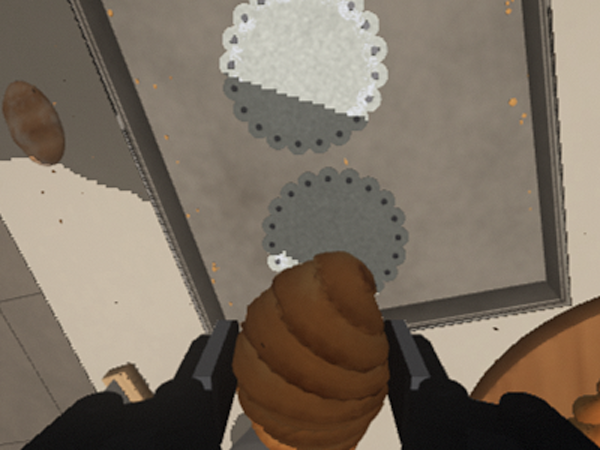

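```bash
python3 - <<'E'
from h import *
c=dict(np.load("pics/w5.npz"))
for u,v in [(311,352),(234,360),(388,355),(345,252)]: print(p2w(c,u/1.5+80,v/1.5+40,127))
print((w2p(c,(600,-75,127))-[80,40])*1.5)
E
```

```text
[606.4 -68.  127. ]
[579.6 -73.4 127. ]
[631.7 -67.2 127. ]
[616.8 -31.3 127. ]
[292.5 367.8]
```

Request:
{"fn": "carry_out", "kwargs": {"deltas": [0,0,0,0.002,0.0035,0.03,1,0,0,0,0.002,0.0035,0.03,1,0,0,0,0.0015,0.0025,0.022,1,0,0,0,0.001,0.0015,0.012,1,0,0,0,0.0005,0.001,0.007,1,0,0,0,0,0,0,1]}}

```text
clock: 9.62
eef_pos: [600.8, -77.1, -26.3]
tool_rot: [-3.026, 0.085, 1.575]
force: [0.6, -0.2, 0.5]
width: 50.7
gripper_force: 62.5
```

Request:
{"fn": "carry_out", "kwargs": {"deltas": [0,0,0,0,0,0.0015,1,0,0,0,0,0,0,-1,0,0,0,0,0,0,-1,0,0,0,0,0,0,-1,0,0,0,0,0,0,-1,0,0,0,0,0,-0.02,-1,0,0,0,0,0,-0.04,-1,0,0,0,0,0,-0.05,-1,-3.3,2.5,0,0,0,-0.03,-1,-3.3,2.4,0,0,0,0,-1,0,0,0,0,0,0,-1]}}

```text
clock: 11.0
eef_pos: [616.1, -66.9, 112.8]
tool_rot: [3.141, 0.0, 1.567]
force: [0.5, 0.9, -0.4]
width: 85.3
gripper_force: 0.0
```

```bash
python3 - <<'E'
from h import *
go(545.5,258.2,110)
c=snap("wrist","w6",None,1)
im=cv2.imread("pics/w6_full.png")
print((w2p(c,(606,-75.2,5))),w2p(c,(560,-245,61)))
E
```

```text
pos [616.1 -66.9 112.8] yaw 89.8 untilt [0. 0. 0.] tool delta mm [324.8 -71.8   2.6] w 85.3 f [ 0.5  0.9 -0.4]
[276.8 203.1] [232.6 377. ]
```

View pics/w6.png

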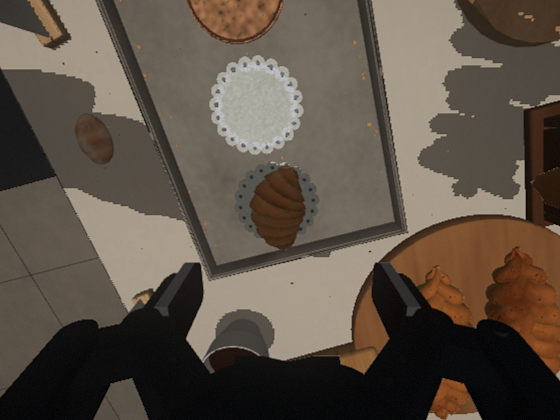

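Request:
{"fn": "carry_out", "kwargs": {"deltas": [0,0,0,0.0464,-0.0102,0,-1,0,0,0,0.0464,-0.0102,0,-1,0,0,0,0.0464,-0.0102,0,-1,0,0,0,0.0464,-0.0102,0,-1,0,0,0,0.0464,-0.0102,0,-1,0,0,0,0.0464,-0.0102,0,-1,0,0,0,0.0464,-0.0102,0,-1,0,0,0,0,0,0.05,-1,0,0,0,0,0,0.05,-1,0,0,0,0,0,0.03,-1,0,0,0,0,0,0.01,-1,0,0,0,0,0,0,-1]}}

```text
clock: 12.55
eef_pos: [545.4, 260.2, -29.6]
tool_rot: [-3.14, 0.0, 1.571]
force: [-0.4, 0.5, 0.7]
width: 85.4
gripper_force: 0.0
```

```bash
python3 - <<'E'
from h import *
go(545.5,258.2,-40)
c=snap("wrist","w7",None,1); im=cv2.imread("pics/w7_full.png")
print(w2p(c,(545.5,258.2,14)))
print(fit(im,c,(225,170,350,270),14))
E
```

```text
pos [545.4 260.2 -29.6] yaw 90.0 untilt [-0.1  0.   0. ] tool delta mm [-1.9  0.1 10.4] w 85.4 f [-0.4  0.5  0.7]
[286.2 274.8]
(array([545.5, 301.2]), array([26.9, 61.7]), 90.0, 6)
```

View pics/w7.png

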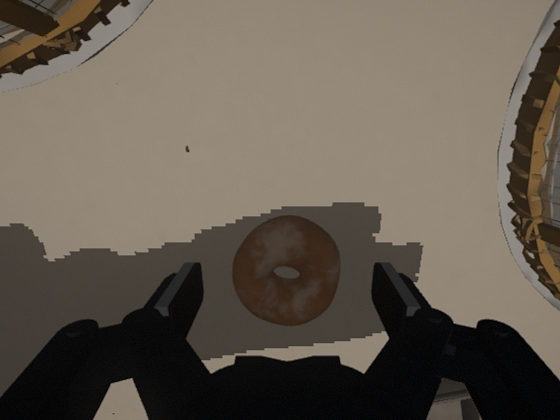

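Request:
{"fn": "carry_out", "kwargs": {"deltas": [0,0,0,0,0,0.01,-1,0,0,0,0,0,0,-1,0,0,0,0,0,0,1,0,0,0,0,0,0,1,0,0,0,0,0,0,1,0,0,0,0,0,0,1,0,0,0,0,0,0,1]}}

```text
clock: 13.48
eef_pos: [545.7, 259.8, -38.1]
tool_rot: [-3.141, -0.001, 1.57]
force: [-1.8, -0.4, 6.9]
width: 54.2
gripper_force: 61.7
```

Request:
{"fn": "carry_out", "kwargs": {"deltas": [0,0,0,0,0,-0.01,1,0,0,0,0,0,-0.03,1,0,0,0,0,0,-0.04,1,0,0,0,0,0,-0.04,1,0,0,0,0,0,0,1,0,0,0,0,0,0,1]}}

```text
clock: 14.22
eef_pos: [545.0, 259.7, 80.6]
tool_rot: [-3.14, -0.0, 1.57]
force: [0.7, 0.1, -0.9]
width: 53.8
gripper_force: 63.2
```

```bash
python3 - <<'E'
from h import *
go(588.7,19.2,80)
c=snap("wrist","w8",(160,160,400,340),2)
s=ctrl.read_state(); e=s["eef_pos"]
print((w2p(c,e+[0,0,39+12])-[160,160])*2)
E
```

```text
pos [545.  259.7  80.6] yaw 90.0 untilt [-0.1 -0.   0. ] tool delta mm [-240.5   43.9    0.5] w 53.8 f [ 0.7  0.1 -0.9]
[250.4 237.4]
```

View pics/w8.png

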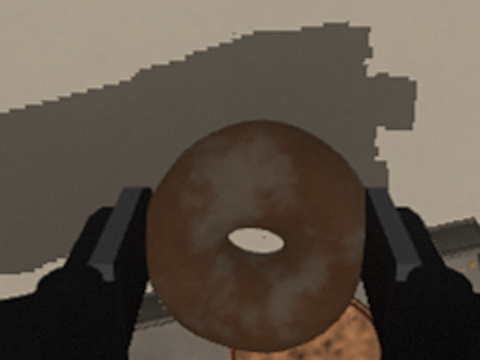

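Request:
{"fn": "carry_out", "kwargs": {"deltas": [0,0,0,-0.0401,0.0072,0,1,0,0,0,-0.0401,0.0072,0,1,0,0,0,-0.0401,0.0072,0,1,0,0,0,-0.0401,0.0072,0,1,0,0,0,-0.0401,0.0072,0,1,0,0,0,-0.04,0.0072,0,1,0,0,0,0,0,0.04,1,0,0,0,0,0,0.04,1,0,0,0,0,0,0.02,1,0,0,0,0,0,0.008,1,0,0,0,0,0,0.002,1,0,0,0,0,0,0,1]}}

```text
clock: 15.78
eef_pos: [589.3, 19.2, -28.4]
tool_rot: [3.14, -0.0, 1.57]
force: [0.5, -0.5, -0.9]
width: 53.9
gripper_force: 63.2
```

```bash
python3 - <<'E'
from h import *
go(587.9,19.2,-31.6)
E
```

```text
pos [589.3  19.2 -28.4] yaw 90.0 untilt [ 0.1 -0.   0. ] tool delta mm [-0.  -1.4  3.2] w 53.9 f [ 0.5 -0.5 -0.9]
```

Request:
{"fn": "carry_out", "kwargs": {"deltas": [0,0,0,0,-0.0014,0.0035,1,0,0,0,0,0,0,1,0,0,0,0,0,0,-1,0,0,0,0,0,0,-1,0,0,0,0,0,0,-1,0,0,0,0,0,0,-1,0,0,0,0,0,-0.02,-1,0,0,0,0,0,-0.04,-1,0,0,0,0,0,-0.05,-1,0,0,0,0,0,-0.03,-1,0,0,0,0,0,0,-1]}}

```text
clock: 17.15
eef_pos: [589.5, 19.1, 111.1]
tool_rot: [3.135, -0.001, 1.57]
force: [-0.9, -0.4, -0.3]
width: 84.9
gripper_force: 0.0
```

```bash
python3 - <<'E'
from h import *
go(433,-8,110)
c=snap("wrist","w9",None,1); im=cv2.imread("pics/w9_full.png")
print(w2p(c,(588.7,19.2,5)),w2p(c,(588.7,19.2,18)),w2p(c,(433,-8,10)))
E
```

```text
pos [589.5  19.1 111.1] yaw 89.9 untilt [ 0.4 -0.   0. ] tool delta mm [-2.720e+01 -1.564e+02  1.000e-01] w 84.9 f [-0.9 -0.4 -0.3]
[285.1 195.7] [285.1 199.3] [133.5 222.9]
```

View pics/w9.png

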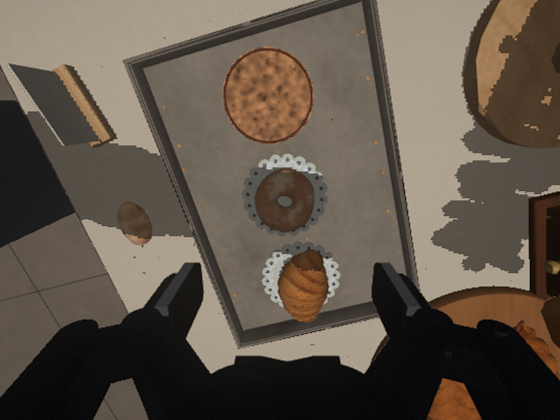

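```bash
cat >> h.py <<'E'
def ell(f,roi,z,show=True):
    c=dict(np.load(f"pics/{f}.npz")); im=cv2.imread(f"pics/{f}_full.png")
    h=seg(im,roi); w=np.array([p2w(c,u,v,z)[:2] for u,v in h],np.float32)
    e=cv2.fitEllipse(w); print(f,np.round(e[0],1),np.round(e[1],1),round(e[2],1),"px",h.min(0),h.max(0))
E
python3 - <<'E'
from h import *
ell("w1",(228,247,262,285),7)
ell("w6",(70,104,125,172),7)
ell("w9",(108,193,162,252),7)
E
```

```text
w1 [432.6  -8.7] [32.9 51.8] 6.8 px [235 252] [255 280]
w6 [456.5  17.2] [10.7 43.6] 87.7 px [ 92 104] [124 115]
w9 [418.8 -29.2] [30.1 93.7] 85.0 px [108 227] [161 251]
```

Request:
{"fn": "carry_out", "kwargs": {"deltas": [0,0,0,-0.0068,-0.04,0,-1,0,0,0,-0.0068,-0.04,0,-1,0,0,0,-0.0068,-0.04,0,-1,0,0,0,-0.0068,-0.04,0,-1,0,0,-5,0,0,0,-1,0,0,-5,0,0,0,-1,4,0,0,0,0,0,-1,4,0,0,0,0,0,-1,0,0,0,0,0,0,-1,0,0,0,0,0,0,-1]}}

```text
clock: 18.45
eef_pos: [425.7, -8.0, 106.8]
tool_rot: [-3.0, -0.0, 1.744]
force: [0.4, 0.4, 0.1]
width: 85.3
gripper_force: 0.0
```

```bash
python3 - <<'E'
from h import *
s=ctrl.read_state();print(s["qpos"].round(2))
go(426.5,-8.6,-15)
c=snap("wrist","w10"); p=w2p(c,(433.2,-8.6,7)).astype(int); print(p)
ell("w10",(p[0]-45,p[1]-65,p[0]+45,p[1]+50),7)
E
```

```text
[-0.25  0.54  0.28  2.08 -0.19  0.69  0.32]
pos [425.7  -8.  106.8] yaw 99.9 untilt [-8.1 -0.   0. ] tool delta mm [ -0.8  17.9 120.5] w 85.3 f [0.4 0.4 0.1]
[307 199]
w10 [425.6  -4.2] [ 94.2 167. ] 71.5 px [262 134] [351 248]
```

Request:
{"fn": "carry_out", "kwargs": {"deltas": [0,0,0,0,0.0075,0.05,-1,0,0,0,0,0.007,0.045,-1,0,0,0,0,0.0035,0.0255,-1,0,0,0,0,0,0,-1]}}

```text
clock: 19.0
eef_pos: [425.9, -8.0, -15.5]
tool_rot: [-2.998, -0.001, 1.744]
force: [1.1, -0.3, -1.0]
width: 85.7
gripper_force: 0.0
```

```bash
cat >> h.py <<'E'
def seg(im,roi):
    x0,y0,x1,y1=roi; a=cv2.GaussianBlur(im[y0:y1,x0:x1],(3,3),0).astype(float)
    d=np.clip((a[...,2]+5)/(a[...,0]+5)*80,0,255).astype(np.uint8); _,m=cv2.threshold(d,0,255,cv2.THRESH_OTSU)
    k=max(cv2.findContours(m,cv2.RETR_EXTERNAL,cv2.CHAIN_APPROX_NONE)[0],key=cv2.contourArea)
    return cv2.convexHull(k).reshape(-1,2)+[x0,y0]
E
python3 - <<'E'
from h import *
s=ctrl.read_state();print(s["qpos"].round(2))
go(426.5,-8.6,-36)
ell("w10",(262,134,352,249),7)
ell("w9",(108,193,162,252),7); ell("w1",(228,247,262,285),7)
c=snap("wrist","w11"); p=w2p(c,(433.2,-8.6,7)).astype(int); print(p)
ell("w11",(p[0]-60,p[1]-75,p[0]+60,p[1]+60),7)
E
```

```text
[-0.18  0.78  0.17  2.13 -0.27  0.4   0.39]
pos [425.9  -8.  -15.5] yaw 99.9 untilt [-8.2 -0.   0. ] tool delta mm [-0.7  3.5 20.2] w 85.7 f [ 1.1 -0.3 -1. ]
w10 [432.   -9.7] [31.  47.2] 12.5 px [292 177] [321 222]
w9 [432.5  -9.5] [33.1 46.9] 7.5 px [117 202] [151 243]
w1 [432.2  -9.7] [30.5 46.7] 10.1 px [235 254] [254 279]
[292 256]
w11 [432.   -9.9] [31.4 48.7] 11.1 px [265 221] [316 294]
```

Request:
{"fn": "carry_out", "kwargs": {"deltas": [0,0,0,-0.0008,0.0012,0.01,-1,0,0,0,-0.0008,0.0011,0.0095,-1,0,0,0,0,0,0,-1,0,0,0,0,0,0,-1,0,0,0,0,0,0,1,0,0,0,0,0,0,1,0,0,0,0,0,0,1,0,0,0,0,0,0,1,0,0,0,0,0,0,1,0,0,0,0,0,0,1]}}

```text
clock: 20.3
eef_pos: [428.2, -9.3, -33.7]
tool_rot: [-3.002, -0.0, 1.744]
force: [0.2, 0.0, 6.0]
width: 26.5
gripper_force: 56.1
```

Request:
{"fn": "carry_out", "kwargs": {"deltas": [0,0,0,0,-0.0015,-0.01,1,0,0,0,0,-0.003,-0.02,1,0,0,0,0,-0.006,-0.04,1,0,0,0,0,-0.006,-0.04,1,0,0,0,0,0,0,1]}}

```text
clock: 20.92
eef_pos: [429.0, -9.6, 79.6]
tool_rot: [-3.007, 0.0, 1.744]
force: [-0.3, -0.4, -1.2]
width: 25.9
gripper_force: 55.8
```

```bash
python3 - <<'E'
from h import *
go(585,19,77)
c=snap("wrist","w11b"); e=ctrl.read_state()["eef_pos"]; p=w2p(c,e+[5.5,0,33.7+7]).astype(int); print(p)
ell("w11b",(p[0]-38,p[1]-65,p[0]+38,p[1]+55),e[2]+33.7+7)
E
```

```text
pos [429.   -9.6  79.6] yaw 99.9 untilt [-7.7  0.   0. ] tool delta mm [  1.2 157.5 -18.7] w 25.9 f [-0.3 -0.4 -1.2]
[284 268]
w11b [434.9 -10.4] [31.1 49. ] 12.8 px [261 230] [312 308]
```

```bash
python3 - <<'E'
from h import *
for r in [(243,158,328,240),(248,163,322,238)]: ell("w9",r,16)
ell("w9",(262,245,342,330),20)
c=dict(np.load("pics/w9.npz")); print(p2w(c,285,201,24),p2w(c,285,200,16))
go(582.8,20,40)
E
```

```text
w9 [588.1  17. ] [57.9 63.7] 173.0 px [255 169] [312 230]
w9 [588.1  17. ] [57.9 63.7] 173.0 px [255 169] [312 230]
w9 [608.2 -78.2] [51.3 88.9] 178.8 px [279 251] [327 321]
[588.6  19.3  24. ] [588.6  17.9  16. ]
pos [427.9  -9.4  78.3] yaw 100.0 untilt [-7.8  0.   0. ] tool delta mm [  2.2 161.4  16.4] w 25.8 f [ 0.3  0.4 -0.3]
```

```bash
python3 - <<'E'
from h import *
go(582.4,18.6,78.3); go(582.4,18.6,-4)
E
```

```text
pos [427.9  -9.4  78.3] yaw 100.0 untilt [-7.8  0.   0. ] tool delta mm [  0.8 155.5 -21.4] w 25.8 f [ 0.3  0.4 -0.3]
pos [427.9  -9.4  78.3] yaw 100.0 untilt [-7.8  0.   0. ] tool delta mm [  0.8 166.8  60.1] w 25.8 f [ 0.3  0.4 -0.3]
```

Request:
{"fn": "carry_out", "kwargs": {"deltas": [0,0,0,0.0002,0.0389,-0.0053,1,0,0,0,0.0002,0.0389,-0.0053,1,0,0,0,0.0002,0.0389,-0.0054,1,0,0,0,0.0002,0.0388,-0.0054,1,0,0,0,0,0.0042,0.03,1,0,0,0,0,0.0042,0.03,1,0,0,0,0,0.0015,0.0115,1,0,0,0,0,0,0,1,0,0,0,0,0,0,1]}}

```text
clock: 22.1
eef_pos: [581.9, 18.2, 5.1]
tool_rot: [-3.003, 0.0, 1.744]
force: [0.4, -0.1, -0.3]
width: 26.3
gripper_force: 55.8
```

```bash
python3 - <<'E'
from h import *
go(582.4,18.6,-4.5)
c=snap("wrist","w12"); print(-c["R"].T@c["t"])
E
```

```text
pos [581.9  18.2   5.1] yaw 99.9 untilt [-7.9  0.   0. ] tool delta mm [0.3 1.9 9.4] w 26.3 f [ 0.4 -0.1 -0.3]
[593.34191652 101.79779024 185.14274997]
```

View pics/w12.png

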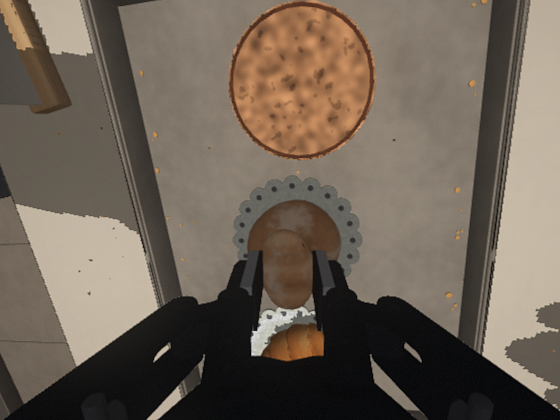

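```bash
python3 - <<'E'
from h import *
c=dict(np.load("pics/w12.npz"))
for u,z in ((247,16),(342,16),(262,46),(315,46)): print(p2w(c,u,258,z))
print(p2w(c,288,270,46),p2w(c,294,200,16), p2w(c,303,2,7),p2w(c,303,158,7),p2w(c,230,80,7),p2w(c,375,80,7))
E
```

```text
[559.6   3.   16. ]
[619.6  18.1  16. ]
[573.7  22.6  46. ]
[601.4  29.5  46. ]
[588.8  18.9  46. ] [583.  49.  16.] [567.6 153.    7. ] [583.   73.4   7. ] [532.9 109.4   7. ] [613.5 122.5   7. ]
```

Request:
{"fn": "carry_out", "kwargs": {"deltas": [0,0,0,0,0.0012,0.006,1,0,0,0,0,0.0005,0.0035,1,0,0,0,0,0,0,1,0,0,0,0,0,0,-1,0,0,0,0,0,0,-1,0,0,0,0,0,0,-1,0,0,0,0,0,0,-1,0,0,0,0,0,-0.02,-1,0,0,0,0,0,-0.04,-1,0,0,0,0,0,-0.04,-1,-4,0,5,0,0,0,-1,-3.9,0,5,0,0,0,-1]}}

```text
clock: 23.65
eef_pos: [596.0, 20.6, 94.5]
tool_rot: [3.139, 0.012, 1.567]
force: [-0.5, 0.3, 0.6]
width: 85.1
gripper_force: 0.0
```

```bash
python3 - <<'E'
from h import *
go(560,-245,110)
c=snap("wrist","w13"); print(w2p(c,(588.3,17.8,28)))
im=cv2.imread("pics/w13_full.png")
p=w2p(c,(588.3,17.8,35)).astype(int)
ell("w13",(p[0]-50,p[1]-50,p[0]+50,p[1]+50),20)
# dump a coarse R/B map for the biscuit
g=im[p[1]-40:p[1]+40:4,p[0]-40:p[0]+40:4].astype(int); print(p); print(g[...,2])
E
```

```text
pos [596.   20.6  94.5] yaw 89.8 untilt [0.2 0.7 0. ] tool delta mm [-265.9  -35.   -12.5] w 85.1 f [-0.5  0.3  0.6]
[277.7 209.9]
w13 [588.4  18.2] [56.9 63. ] 172.4 px [247 173] [307 237]
[277 212]
[[115 115  89  88  88  89  89  88  87  79  72  73  86  88  87  89  87  52
   86 122]
 [116  91  80  83  85  88  84  75  72  75  79  75  70  63  71  89  87  89
   89  86]
 [116 107  90  87  88  85  69  77  82  85  83  80  79  68  67  63  90  85
   87  74]
 [ 86  87  90  90  86  67  77  81  87  91  88  85  80  72  71  69  63  88
   88  84]
 [ 89  40  87  89  65  72  72  78  87  92  86  76  79  71  73  73  72  67
   85  88]
 [ 97  88  88  75  70  75  78  87  90  91  87  84  72  75  72  76  74  70
   88  90]
 [ 88  90  84  69  73  75  83  86  87  84  81  80  74  66  73  72  75  74
   80  87]
 [ 72  74  90  71  72  73  77  82  87  80  78  78  79  82  71  73  74  76
   79  88]
 [ 86  89  78  71  73  68  75  78  83  81  81  82  81  86  73  72  75  78
   78  89]
 [ 87  91  88  75  75  69  77  84  84  86  87  88  89  84  80  75  74  75
   80  87]
 [ 87  54  88  70  75  79  80  89  88  86  85  82  81  80  74  74  72  70
   85  88]
 [109  85  90  71  78  75  82  82  89  82  77  73  72  71  73  72  70  66
   86  43]
 [115  88  57  73  74  77  71  79  86  83  77  75  74  81  76  73  71  66
   88  86]
 [112  98  88  91  66  76  78  72  84  83  81  80  82  85  76  74  69  85
   72  91]
 [110 113 117  87  61  67  72  73  79  84  86  83  83  77  66  68  67  88
   88 112]
 [112 109 112  95  88  88  63  66  70  77  84  80  75  67  69  56  89 103
  118 119]
 [110 110 109 108 112 117  89  54  61  63  67  73  63  61  88  85  88 118
  119 121]
 [110 110 112 111 112 112 105  84 116  88  89  96  88  86 112 116 113 117
  120 119]
 [111 111 110 110 112 115 115 113 114 115 115 113 112 110 114 115 140 116
  116 116]
 [105 105 107 109 111 109 112 114 113 112 111 113 114 119  88 116 116 119
  116 114]]
```

Request:
{"fn": "carry_out", "kwargs": {"deltas": [0,0.7,0,0,0,-0.015,-1,0,0,0,-0.0494,-0.005,0,-1,0,0,0,-0.0494,-0.005,0,-1,0,0,0,-0.0494,-0.005,0,-1,0,0,0,-0.0494,-0.005,0,-1,0,0,0,-0.0494,-0.005,0,-1,0,0,0,-0.0494,-0.005,0,-1,0,0,0,-0.0494,-0.005,0,-1,0,0,0,0,0,0,-1,0,0,0,0,0,0,-1]}}

```text
clock: 24.95
eef_pos: [560.9, -324.9, 109.0]
tool_rot: [-3.141, -0.001, 1.571]
force: [-0.1, 0.7, -0.2]
width: 85.3
gripper_force: 0.0
```

```bash
python3 - <<'E'
from h import *
go(560,-245,110)
c=snap("wrist","w14"); im=cv2.imread("pics/w14_full.png"); p=w2p(c,(560,-245,61)).astype(int); print(p)
g=im[...,2]; print(g[max(p[1]-80,0):p[1]+80:8,p[0]-80:p[0]+80:8])
E
```

```text
pos [ 560.9 -324.9  109. ] yaw 90.0 untilt [-0.  -0.1  0. ] tool delta mm [79.9 -0.9 -0.9] w 85.3 f [-0.1  0.7 -0.2]
[285 113]
[[184 183 184 184 184 184 183 185 183 185 185 185 183 183 183 183 182 183
  185 182]
 [185 185 184 183 184 184 184 185 185 182 183 183 183 184 184 185 185 186
  185 183]
 [184 185 183 184 183 185 183 184 184 183 184 186 185 183 183 183 185 184
  184 185]
 [184 184 183 184 185 184 184 184 185 174 113 122 178 183 184 183 184 186
  184 186]
 [185 184 185 184 184 185 184 161  84  85  81  87  83  83 189 183 185 185
  184 184]
 [185 186 184 184 185 185 139  83  51  50  47  48  49  51  89 187 183 186
  186 186]
 [186 184 183 185 185 173  81  49  52  48  49  48  50  50  49  90 185 184
  186 185]
 [ 98 187 185 183 185  94  54  48  45  48  49  46  47  49  47  89 194 184
  186 184]
 [ 96  95 152 184 185  85  47  48  47  46  46  44  45  48  47  48  99 186
  186 186]
 [ 72  96  96  94 184  85  45  46  46  44  44  44  46  46  47  49  94 184
  186 186]
 [ 97  97  97  96  96  88  45  43  44  45  44  42  47  43  47  47  94 185
  185 186]
 [ 95  96  96  96  95  90  44  45  45  43  44  45  44  45  47  77 169 183
  186 187]
 [ 93  95  96  96  96  99  82  43  43  42  45  43  44  46  47 102 187 186
  186 187]
 [ 93  96  96  96  93  94  82  42  44  44  43  44  47  47 105 125 186 187
  186 187]
 [ 94  96  97  95  96  96  94  84  88  47  45  44  41 107 165 186 184 185
  187 193]
 [ 96  96  95  94  95  95  94  95  94  85 105 106 131 176 186 187 192  79
  129 158]
 [ 97  97  96  94  96  95  95  97  96  95  95  97  97 189  73 118 153 161
  166 166]
 [ 97  98  97  95  96  96  94  96  96  96  97  73 112 149 159 163 160 164
  161 158]
 [ 97  97  96  95  96  97 100  98  75 119 147 144 156 154 161 161 163 163
  160 159]
 [ 97 100  98  98  99  75 116 140 158 157 159 148 154 156 154 163 163 160
  167 164]]
```

```bash
python3 - <<'E'
from h import *
c=dict(np.load("pics/w14.npz")); im=cv2.imread("pics/w14_full.png"); x0,y0=205,33
m=(im[33:200,205:365,2]<66).astype(np.uint8)*255
k=max(cv2.findContours(m,cv2.RETR_EXTERNAL,cv2.CHAIN_APPROX_NONE)[0],key=cv2.contourArea).reshape(-1,2)+[x0,y0]
for z in (50,58):
    w=np.array([p2w(c,u,v,z)[:2] for u,v in cv2.convexHull(k).reshape(-1,2)],np.float32); e=cv2.fitEllipse(w); print(z,np.round(e[0],1),np.round(e[1],1))
x,y=e[0]; go(x,y,109)
E
```

```text
50 [ 561.9 -241.5] [60.7 61. ]
58 [ 561.8 -241.6] [58.7 59. ]
pos [ 561.2 -323.7  108.9] yaw 90.1 untilt [-0.  -0.1  0. ] tool delta mm [82.1  0.8  0. ] w 85.6 f [0.3 0.2 0. ]
```

Request:
{"fn": "carry_out", "kwargs": {"deltas": [0,0,0,0.0275,0.0003,0,-1,0,0,0,0.0273,0.0003,0,-1,0,0,0,0.0273,0.0002,0,-1,0,0,0,0,0,0.04,-1,0,0,0,0,0,0.04,-1,0,0,0,0,0,0.012,-1,0,0,0,0,0,0,-1,0,0,0,0,0,0,-1]}}

```text
clock: 26.0
eef_pos: [562.3, -243.1, 18.2]
tool_rot: [3.14, 0.001, 1.571]
force: [0.9, 0.3, -0.2]
width: 85.8
gripper_force: 0.0
```

```bash
python3 - <<'E'
from h import *
go(561.9,-241.5,-18)
c=snap("wrist","w15"); im=cv2.imread("pics/w15_full.png"); p=w2p(c,(561.9,-241.5,61)).astype(int); print(p)
print(w2p(c,(561.9-36.5,-241.5,61)),w2p(c,(561.9+36.5,-241.5,61)))
for v in range(p[1]-60,p[1]+31,15): print(v,im[v,175:400:5,2])
E
```

```text
pos [ 562.3 -243.1   18.2] yaw 90.0 untilt [0.1 0.  0. ] tool delta mm [ 1.6 -0.4 36.2] w 85.8 f [ 0.9  0.3 -0.2]
[285 268]
[217.1 268.1] [354.  268.2]
208 [ 96  97  97  96  94  96  96  95  96  96  96  95  93  97  95  76  77 100
  97  45  24  23  21  26  27  36  87 108  84  78  98  98  96  97  99 118
 188 186 187 189 187 189 189 188 188]
223 [ 69  76  96  95  96  95  97  96  93  97  96  95  90  70  23  23  23  22
  24  22  24  24  23  24  23  24  23  22  23  27  25  30 103  97  98  97
  98  98  99  99 100 100  98  99 154]
238 [185 186 188  93  97  97  97  97  96  96 100  72  24  25  25  23  21  21
  21  19  23  20  20  21  21  18  20  21  25  22  23  26  25  73  94  93
  97  98  95  96  98  99 100  99 189]
253 [187 188 186 185 185 186 186 166 137 102  74  75  24  25  23  22  23  22
  21  23  22  19  17  20  20  17  19  20  23  21  21  25  25  79  75  91
  94  94 137 166 167 164 186 188 189]
268 [186 134  60  57  28  16 186 186 186  97  76  77  80  27  26  25  23  24
  20  23  20  19  20  21  20  22  20  22  21  23  24  22  70  79  77  81
 191 186 186 184  19  22  58  55  72]
283 [ 59  61  29  27  25  25 187 185 184 189  86  82  84  81  84  33  25  26
  24  22  23  24  23  22  22  22  23  24  24  19  86  82  81  80  80 100
  76  80  82  90  19  19  20  18  55]
298 [ 22  25  24  25  25  25 188 185 184 185 185 124  87  84  84  83  86  85
  85  84  87  86  88  87  84  87  85  86  84  86  85  84  85  77 152 158
 159 155 162 161  21  20  18  16  16]
```

Request:
{"fn": "carry_out", "kwargs": {"deltas": [0,0,0,0.0016,-0.0006,0.01,-1,0,0,0,0,0,0.01,-1,0,0,0,0,0,0.01,-1,0,0,0,0,0,0.006,-1,0,0,0,0,0,0,-1,0,0,0,0,0,0,0,0,0,0,0,0,0,0,1,0,0,0,0,0,0,1,0,0,0,0,0,0,1,0,0,0,0,0,0,1]}}

```text
validation failed for argument at $.de...
```

Request:
{"fn": "carry_out", "kwargs": {"deltas": [0,0,0,0.0016,-0.0006,0.01,-1,0,0,0,0,0,0.01,-1,0,0,0,0,0,0.01,-1,0,0,0,0,0,0.006,-1,0,0,0,0,0,0,-1,0,0,0,0,0,0,-1,0,0,0,0,0,0,1,0,0,0,0,0,0,1,0,0,0,0,0,0,1,0,0,0,0,0,0,1]}}

```text
clock: 27.3
eef_pos: [560.9, -241.3, -18.3]
tool_rot: [3.141, 0.0, 1.57]
force: [-0.6, 0.2, 5.5]
width: 69.9
gripper_force: 66.7
```

Request:
{"fn": "carry_out", "kwargs": {"deltas": [0,0,0,0,0,-0.005,1,0,0,0,0,0,-0.015,1,0,0,0,0,0,-0.03,1,0,0,0,0,0,-0.03,1,0,0,0,0,0,-0.01,1,0,0,0,0,0,0,1,0,0,0,0,0,0,1]}}

```text
clock: 28.18
eef_pos: [559.6, -240.6, 69.6]
tool_rot: [-3.139, -0.001, 1.571]
force: [-0.7, -0.1, -2.9]
width: 69.5
gripper_force: 68.8
```

```bash
python3 - <<'E'
from h import *
go(574,113.8,72)
c=snap("wrist","w16"); im=cv2.imread("pics/w16_full.png"); e=ctrl.read_state()["eef_pos"]; z=e[2]+18.3+61; p=w2p(c,[*e[:2],z]).astype(int); print(p)
for v in range(p[1]-75,p[1]+31,10): print(v,im[v,195:385:5,2])
E
```

```text
pos [ 559.6 -240.6   69.6] yaw 90.0 untilt [-0.2 -0.1  0. ] tool delta mm [354.4  14.3  -2.1] w 69.5 f [-0.7 -0.1 -2.9]
[285 315]
240 [203 203 204 203 203 205 204 202 208  85  89  88 100 115 113  75  63  33
  27  27  46  59 106 118 109  93  88  86  86 106 107 206 205 204 206 210
 140  76]
250 [205 203 204 204 204 203 203  83 108  83  29  27  29  28  25  26  24  24
  26  22  26  26  24  25  25  25  26  45 118  93  84  82  83  89  91 113
 135 138]
260 [203 209  67  68  29 142 109  29  29  32  28  26  25  27  26  25  24  23
  23  22  24  23  23  23  25  24  24  23  27  27  48 114 131  25  64  63
 178 174]
270 [ 31  66  66  25 118  80  30  31  28  28  25  26  25  24  24  24  23  19
  25  21  23  21  19  21  21  23  22  23  24  26  25  22  80 112  24  62
  64  26]
280 [ 64  66  21 101  80  84  30  27  27  28  27  25  25  24  24  21  21  22
  21  22  18  20  21  24  21  20  21  20  20  26  24  25  80  80 115  21
  61  63]
290 [ 63  25 107  84  84  86  27  25  27  26  25  23  21  21  23  20  18  22
  17  21  22  20  21  22  19  19  19  21  23  22  20  22  82  78  80 115
  21  61]
300 [24 18 90 84 84 83 34 25 22 23 23 22 23 22 20 22 19 20 18 19 23 18 22 22
 21 20 17 21 22 22 21 20 82 84 80 98 15 22]
310 [21 20 87 85 87 86 87 31 24 22 21 21 19 22 19 20 19 21 20 20 22 21 22 20
 22 19 21 20 18 22 19 86 84 85 83 94 15 18]
320 [17 18 92 84 84 86 88 88 90 24 24 22 22 22 20 20 20 19 21 23 22 21 20 19
 20 21 22 20 21 77 87 86 85 85 85 92 15 14]
330 [15 18 81 85 88 86 88 88 88 90 92 24 20 22 20 22 19 21 22 22 20 21 22 17
 19 20 17 92 88 89 88 87 84 85 85 79 17 14]
340 [ 14  16  15 109  86  87  87  90  89  88  91  91  91  93  94  85  52  16
  18  17  15  36  82  92  90  91  92  91  91  89  89  90  87  88 115  13
  14  14]
```

```bash
python3 - <<'E'
from h import *
c=dict(np.load("pics/w16.npz")); im=cv2.imread("pics/w16_full.png")
m=(im[225:345,215:362,2]<60).astype(np.uint8)*255
n,l,st,ce=cv2.connectedComponentsWithStats(m); i=1+st[1:,4].argmax()
k=np.argwhere(l==i)[:,::-1]+[215,225]; h=cv2.convexHull(k.astype(np.int32)).reshape(-1,2)
for z in (136,142):
    w=np.array([p2w(c,u,v,z)[:2] for u,v in h],np.float32); e=cv2.fitEllipse(w); print(np.round(e[0],1),np.round(e[1],1))
x,y=e[0]; s=ctrl.read_state()["eef_pos"]; go(574-(x-s[0]),113.8-(y-s[1]),70)
E
```

```text
[ 560.5 -237.7] [54.8 60.3]
[ 560.5 -233.7] [51.9 57.2]
pos [ 559.6 -240.6   69.5] yaw 90.0 untilt [-0.2 -0.1  0. ] tool delta mm [ 3.475e+02  1.350e+01 -2.000e-01] w 69.7 f [ 0.4  0.4 -2.6]
```

Request:
{"fn": "carry_out", "kwargs": {"deltas": [0,0,0,0.02,0.0014,0,1,0,0,0,0.038,0.0015,0,1,0,0,0,0.042,0.0015,0,1,0,0,0,0.042,0.0015,0,1,0,0,0,0.042,0.0015,0,1,0,0,0,0.042,0.0015,0,1,0,0,0,0.042,0.0015,0,1,0,0,0,0.042,0.0015,0,1,0,0,0,0.0275,0.001,0,1,0,0,0,0.016,0.001,0,1,0,0,0,0,0,0,1,0,0,0,0,0,0,1]}}

```text
clock: 29.72
eef_pos: [574.3, 110.6, 70.6]
tool_rot: [-3.14, 0.001, 1.569]
force: [-0.3, -0.3, -3.0]
width: 69.6
gripper_force: 68.8
```

Request:
{"fn": "carry_out", "kwargs": {"deltas": [0,0,0,0,0,0.02,1,0,0,0,0,0,0.03,1,0,0,0,0,0,0.015,1,0,0,0,0,0,0.005,1,0,0,0,0,0,0,1,0,0,0,0,0,0,1]}}

```text
clock: 30.48
eef_pos: [575.2, 112.4, 1.6]
tool_rot: [3.141, -0.0, 1.57]
force: [-0.4, -0.8, -1.8]
width: 70.0
gripper_force: 68.8
```

```bash
python3 - <<'E'
from h import *
go(573.5,113,-10.3)
c=ctrl.calibration("side"); d=ctrl.calibration("scene")
a=snap("side","s17"); b=snap("scene","b17")
im=cv2.imread("pics/s17_full.png"); p=w2p(c,(574,113.8,30)).astype(int); print("side",p)
for v in range(p[1]-24,p[1]+22,2): print(v,im[v,p[0]-30:p[0]+32:2].mean(1).astype(int) if 0 else im[v,p[0]-30:p[0]+32:2,0])
E
```

```text
pos [575.2 112.4   1.6] yaw 90.0 untilt [ 0. -0.  0.] tool delta mm [ 0.6 -1.7 11.9] w 70.0 f [-0.4 -0.8 -1.8]
side [321 217]
193 [212 211 212 209 210 210 210 212 212 175 161 156  82  73  67  66  63  62
  60  62  63  80  59  71  57 165 192 206 130 131 128]
195 [211 212 211 210 211 210 211 208 208  74  96  90  85  66  63  63  63  64
  65  63  63  74  60 122  59 207 212 175 132 139 135]
197 [209 209 209 211 211 211 212 210 210  73  76  66  80  68  64  64  64  63
  62  64  64  62  62  61  75 207 211 116 112 137 138]
199 [212 211 211 211 210 209 212 211 210  73  70  66  76  99  99  65  61  69
  93 132  60  61  59  88 120 211 210 179  80 131 143]
201 [212 212 210 211 210 210 211 211 191  67  67  69  69  74 175  64  92 148
 193 134  67  60  75 208 208 208 209 213 111  83 119]
203 [211 211 214 208 210 211 211 211 173  69  68  68  73  73  69  65 152 152
 152 152  85  80 159 210 208 210 208 210 209 110  84]
205 [214 212 212 211 211 210 209 211 173  65  67  69  93  84  67 126 154 153
 150 145 138 113 179 210 211 209 211 210 212 209 120]
207 [210 211 209 211 210 209 212 213 195  76  66  67  71 
[... 1338 characters left out ...]
 123 153 150 134 157 142 132 130 159 160 155]
229 [175 125 107 112 124 147 153 155 154 157 158 155 134 128  89  85  81  80
  98 130 156 137 127 104 165 167 173 151 137 158 157]
231 [121 125 118 108 111 112 113 149 155 156 153 155 157 156 160 159 160 155
 155 152 140 225 107 109 123 123 151 146 149 139 162]
233 [140 135 128 124 116 108 109 111 128 152 153 156 153 154 155 158 159 156
 158 164 189 232  99 117 109 112  96  85  96 107 157]
235 [140 138 126 125 126 120 112 109 111 114 130 133 151 154 157 157 158 160
 157 191 215 230  89 109 132 127 131 116 110  94 224]
237 [142 139 126 126 127 127 127 114 116 109 114 114 108 148 157 159 159 162
 159 159 182 228 138  88 112 104 108 103  98  96 212]
```

Request:
{"fn": "carry_out", "kwargs": {"deltas": [0,0,0,0.001,-0.002,0.006,1,0,0,0,0,0,0.004,1,0,0,0,0,0,0,1,0,0,0,0,0,0,1]}}

```text
clock: 31.08
eef_pos: [572.4, 113.3, -9.4]
tool_rot: [-3.141, -0.0, 1.57]
force: [0.2, -0.6, -1.8]
width: 69.7
gripper_force: 68.9
```

```bash
python3 - <<'E'
from h import *
go(573.5,113.5,-10.3)
c=ctrl.calibration("side")
print(w2p(c,(574,113.8,7)),w2p(c,(574,113.8,20)))
E
```

```text
pos [572.4 113.3  -9.4] yaw 90.0 untilt [-0.1 -0.   0. ] tool delta mm [0.2 1.1 0.9] w 69.7 f [ 0.2 -0.6 -1.8]
[320.9 222.1] [321.2 219.4]
```

Request:
{"fn": "carry_out", "kwargs": {"deltas": [0,0,0,0,0.001,0.0015,1,0,0,0,0,0,0,1,0,0,0,0,0,0,1]}}

```text
clock: 31.45
eef_pos: [573.4, 113.3, -10.8]
tool_rot: [-3.141, -0.0, 1.57]
force: [-0.3, -1.1, -2.1]
width: 69.8
gripper_force: 68.9
```

Request:
{"fn": "carry_out", "kwargs": {"deltas": [0,0,0,0,0,0.001,1,0,0,0,0,0,0,1,0,0,0,0,0,0,-1,0,0,0,0,0,0,-1,0,0,0,0,0,0,-1,0,0,0,0,0,0,-1,0,0,0,0,0,0,-1]}}

```text
clock: 32.33
eef_pos: [573.4, 113.4, -11.8]
tool_rot: [-3.141, -0.0, 1.57]
force: [-0.6, -0.2, 0.5]
width: 85.6
gripper_force: 0.0
```

Request:
{"fn": "carry_out", "kwargs": {"deltas": [0,0,0,0,0,-0.01,-1,0,0,0,0,0,-0.015,-1,0,0,0,0,0,-0.02,-1,0,0,0,0,0,-0.04,-1,0,0,0,0,0,-0.04,-1,0,0,0,-0.03,0,-0.03,-1,0,0,0,-0.04,0,0,-1,0,0,0,-0.04,0,0,-1,0,0,0,0,0,0,-1,0,0,0,0,0,0,-1]}}

```text
clock: 33.58
eef_pos: [573.7, 4.0, 144.0]
tool_rot: [-3.142, -0.001, 1.57]
force: [-1.0, 0.5, 0.3]
width: 85.3
gripper_force: 0.0
```

```bash
python3 - <<'E'
from h import *
go(573.5,30,140)
c=snap("wrist","w18"); im=cv2.imread("pics/w18_full.png")
for X in [(574,113.8,50),(574,113.8,7),(588.5,18,20),(588.5,18,40),(606,-75,20)]: print(X,w2p(c,X))
p=w2p(c,(574,113.8,50)).astype(int); x0,y0=p-45
m=(im[y0:y0+90,x0:x0+90,2]<75).astype(np.uint8)
n,l,st,ce=cv2.connectedComponentsWithStats(m); i=1+st[1:,4].argmax()
h=cv2.convexHull((np.argwhere(l==i)[:,::-1]+[x0,y0]).astype(np.int32)).reshape(-1,2)
w=np.array([p2w(c,u,v,47+7)[:2] for u,v in h],np.float32); e=cv2.fitEllipse(w); print("cup",np.round(e[0],1),np.round(e[1],1),h.min(0),h.max(0))
p=w2p(c,(588.5,18,20)).astype(int); ell("w18",(p[0]-45,p[1]-42,p[0]+45,p[1]+45),20)
p=w2p(c,(606,-76,20)).astype(int); ell("w18",(p[0]-35,p[1]-45,p[0]+35,p[1]+45),20)
print(im[p[1]-0:p[1]+1,:0].shape, w2p(c,(588.5,18,35)))
p=w2p(c,(588.5,18,30)).astype(int); print(im[p[1]-40:p[1]+42:4,p[0]-36:p[0]+38:4,2])
E
```

```text
pos [573.7   4.  144. ] yaw 90.0 untilt [-0.  -0.1  0. ] tool delta mm [26.  -0.2  4. ] w 85.3 f [-1.   0.5  0.3]
(574, 113.8, 50) [287.  77.]
(574, 113.8, 7) [287.  82.]
(588.5, 18, 20) [300.6 178.6]
(588.5, 18, 40) [301.5 182.9]
(606, -75, 20) [314.5 257.5]
cup [573.6 115.9] [64.1 69.1] [249  32] [324 115]
w18 [588.1  18.1] [57.1 62.3] 174.7 px [273 149] [325 206]
w18 [608.3 -77.4] [50.3 88. ] 179.3 px [294 225] [338 292]
(1, 0, 3) [301.2 181.7]
[[117 120 119 117 135 111 177 174 182 159 171 158 176 177 118 117 120 125
  123]
 [123 121 114 175 156 193 183 189 196 184 194 191  99 180 167 154 123 124
  125]
 [119 114 179 179 178 181 179 182 122 118 122 186 202 178 167 179 121 124
  125]
 [119 178 134 191 177 178 117 111 128 139 121 101  86 179 184 194 166 121
  124]
 [118 158 186 182 184 103 135 155 167 164 153 132 121 101 168 174 105 173
  120]
 [179 187 185 173  98 131 141 146 164 154  87 149 137 126 100 180 171 180
  119]
 [ 89  69  83  81 124 156 145 172 170 163 153 125 147 143 127 119 183 179
  177]
 [ 91  88  91  72  76  73 112 143 165 164 155 142 135 144 140 110 191  89
  177]

[... 353 characters left out ...]
  88  87  80  77  77  80  75  72  77  71  92
  117]
 [116  89  82  69  76  77  71  82  86  83  83  85  84  77  71  92  89 100
  119]
 [118  89  91  90  69  77  77  82  85  89  87  81  74  72  71  44  89 117
  117]
 [115 116  87  57  83  65  68  72  76  81  78  68  72  66  91  90 114 118
  119]
 [115 113 114  89  89  84  74  67  68  66  67  64  84  51  87 122 124 119
  119]
 [112 113 113 116 117  90  91  90  39  92  88  86 116 110 120 122 122 116
  117]
 [113 112 114 115 117 116 115 114  86 119 105 111 115 119 117 120 119 118
  118]
 [111 113 112 112 112 116 118 115 112 117 116 115 119 116 117 119 117 117
  121]
 [109 111 109 110 111 113 113 112 114  88 118  91  89  87  91 112 116 114
  118]]
```

```bash
python3 -c "
from cell import ctrl
print(ctrl.finish_job())"
```

```text
the job is handed in; nothing more can be done
None
```

I handed the job in at about 34 s with all four pieces placed, but `finish_job` returned no verdict; measured from the wrist camera, cup, ring cookie and croissant are within about 4 mm of their places, while the biscuit's position and flatness on the cookie were only roughly checked.

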